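# Hang the long gauge on the stand hook and prove it with a tug

### The arm

A 7-joint arm with a two-finger parallel gripper is mounted at the origin on a cart in front of the work surface, level with it; the furniture and walls round the work are solid. World frame = base frame: x ahead of the robot, y to its left, z up, the work surface at z = 0. Lengths are in m, angles in degrees, forces in N, time in s.
With the tool pointing down it reaches from about 0.4 to 0.9 m from the base axis. Payload 5.5 kg.
Tool frame: the origin (TCP) lies at the very end of the fingers, on their centre line; the grasp point (between the pads) lies bot.grip_depth behind it (bot.grip_depth is the distance from the TCP to the grasp point, in m); z points along the fingers, y is the line along which they close (so a half turn about z gives the same grasp; the last joint's range is limited). The gripper opens to 85 mm and grips with 20 to 120 N. Pads are 22 mm wide; open, the fingers measure 114 mm over their backs; the gripper's body (76 mm by 85 mm) begins 54 mm behind the grasp point. The pads swing forward as they close: fully open they stand 13 mm farther back than shut.
Start: joints at [-53.904, 28.699, -24.465, 88.831, 12.651, 65.22, -12.049], TCP at [0.233, 0.607, 0.231] pointing down, gripper open.
Joint ranges: [-164.97, 164.97], [-17.58, 116.51], [-87.97, 89.64], [11.32, 138.91], [-80.73, 260.73], [10.89, 115.49], [-147.41, 147.41]. Speed limits (degrees/s): [147.25, 147.25, 180, 180, 180, 180, 180].

### API

Orientations are given as [roll, pitch, yaw] about the fixed x, y, z axes, in that order (R = Rz(yaw) Ry(pitch) Rx(roll)).
In Python, from bench import status, cams, ticket, bot gives the robot as it stands. The module is installed in compiled form; this text tells all that it offers.
- The arm moves only by the tool drive_tool, never from a script. Its argument "targets" is one flat list of numbers, 7 for each row, row after row: the shift along the tool's x, y, z in mm, then the turn, a rotation vector about the tool's x, y, z in degrees, then the closure, from -1 (fully open) to 1 (shut). A call has 1 to 12 rows; each row is the pose to reach, as a shift and turn from the pose commanded when the call began, along the tool's axes at that moment; what a row does not reach only later rows make up. A row lasts 1/12 s, in which the tool goes at most 41.7 mm and 7.16 degrees, less where a joint would pass 70% of its speed; a pose out of reach is approached as far as the arm can. A call with a gripper value outside its range is refused whole. The fingers move at their own pace and stop on an object; "force" is the grip in N (left out, the last holds). Time passes only in rows, so rows that repeat a pose let the fingers close. It gives the time, the measured TCP pose, the force, the opening and the grip force at its end, in the units of the state.
- status.sense(): the state, without advancing time (a new reading comes with each control period).
- cams.capture(name): name is "scene" or "top" or "wrist"; returns a dict with "image" (480x640x3 uint8, red, green, blue), "K" (3x3 intrinsics, pixels), "view" (4x4, takes a point from world to camera coordinates); the wrist camera has in their place "T_tool_cam" (4x4, takes a point from camera to tool coordinates, whose origin is the TCP and whose axes are the flange's). Camera axes: x right, y down, z forward; pixel columns grow to the right and rows downward; lengths in m; the calibration is good to about 2 mm. A picture is of the moment at which its call begins: read the wrist's pose just before it. There is no depth.
- ticket.job_done(): hands the job in; it is judged then, once.
The state is a dict: "time": time; "q": joint angles; "dq": joint speeds; "joint_torque": joint torques, N m; "tcp_pos": TCP position; "tcp_rot": TCP orientation; "force": force on the tool from outside, world axes, zero at the start; "ft_torque": the same for the moment, N m; "width": finger opening in m; "gripper_force": force on a finger pad.
Only numpy, scipy, OpenCV 4.12 (cv2) and the standard library are available. Lean on these libraries where they do the work, as an engineer would, in place of code of your own. Each camera call takes 0.05 s, during which the arm holds its last target. There are 200 camera calls.

### The job

Take the longer of the two steel gauges out of the rack and hang it by its eye in the dip of the hook on the stand. Before you let go, tug it down gently, with about 10 N for about half a second, to be sure that the hook holds it; then release it so that it hangs there by itself. Leave the shorter gauge standing in its slot.

Things in the scene. Friction and masses are not known exactly. Their poses are not given: they have to be found in the camera images.
- long_gauge_grip (a point): Middle of the grip tab (24 wide, 10 thick, 66 mm high) at the top of the longer gauge: a flat bare-steel gauge 198 mm tall, 8 mm thick, about 0.3 kg, upright in either slot of the rack. From below: blade 46 wide and 70 mm high, open eye, tab. This point is 169 mm above its lower end. z up along the gauge, x through its thickness, y along its width; front and back are alike.
- long_gauge_eye (a point): Top inside edge of the longer gauge's pear-shaped eye, where a hook bears: 45 mm straight below the middle of its tab. The eye is open right through along x, 54 mm high, 30 mm wide inside in its lower half and narrowing to about 8 mm of flat at the top. Axes as the gauge's tab.
- short_gauge_grip (a point): Middle of the grip tab of the shorter gauge, 139 mm above its lower end; same shape but with a blade only 40 mm high, so that its tab stands 30 mm lower. It stands in the other slot and stays there.
- gauge_rack: Fixed aluminium rack, 84 x 184 mm, 46 mm high, origin at the centre of its underside, x across it, y along it. Two slots 85 mm apart along y, each 11 x 50 mm wide and 36 mm deep; a gauge is drawn straight up out of them. Behind rack and stand (x over 0.62 m) rise a signal tower (y about 0.1 m, over 0.3 m high) and a bowl feeder on the right: carry in front of them.
- hook_stand: Fixed stand: grey base plate 110 x 90 x 14 mm, 16 mm steel column 188 mm high standing 30 mm to +x of this origin (which is on the bench, z up), and a dark collar clamped on the column that carries a hook pointing to the stand's -x, roughly to the robot. It does not give under forces below 60 N.
- seat_nominal (a point): Nominal centre line of the hook's 8 mm round bar at the middle of its dip (flat for 12 mm along x), 160 mm above the bench, axes as the stand. The collar is set by hand: the true bar lies up to 8 mm higher or lower (not reported). Towards its end (-x) the bar drops 10 mm into the dip, then rises 12 mm to its end, 15 mm to -x of this point. An eye bears on the bar's top, 4 mm above its centre.
Things that resemble listed ones, but are neither listed nor needed, are in the scene too. Leave any brown look-alike of the part that bears long_gauge_grip alone.

How it is judged:
By the outcome, as a careful person would: the job done as asked, in the order asked, and still so for the second after the job is handed in, with the robot touching nothing.
It also fails if it takes over 58 s, if anything falls off the work surface, if the arm or the gripper's body presses on something with over 40 N, if the wrist force passes 120 N, or if a joint passes its speed limit or range.

## Working session

There is one attempt and no reset: what is moved stays moved. The work goes in short steps, Python scripts to look and compute and a tool call to move; the robot and the scene stay as the last step left them, time stands still between calls to the robot, and variables do not carry over. Pictures are saved under pics/ and viewed, at most 10 in all, crops included, and the job is handed in when it is done.

Besides the shell and the picture viewer there is one more tool, called after "Emit:" as name(argument=value, ...) on one line, values as JSON. drive_tool: Moves the arm, as the interface text tells. Its arguments: {"type":"object","properties":{"targets":{"type":"array","items":{"type":"number"}},"force":{"type":"number"}},"required":["targets"]}

```bash
mkdir -p pics; cat > h.py <<'E'
import numpy as np, cv2
from bench import status, cams, ticket, bot
def shot(n,f):
    c=cams.capture(n); cv2.imwrite('pics/'+f+'.png',c['image'][:,:,::-1]); np.savez('pics/'+f+'.npz',**{k:v for k,v in c.items() if k!='image'}); return c
def tri(obs):
    # obs: list of (file,u,v) with view
    A=[]
    for f,u,v in obs:
        d=np.load('pics/'+f+'.npz'); P=d['K']@d['view'][:3]
        A+= [u*P[2]-P[0], v*P[2]-P[1]]
    A=np.array(A); A/=np.linalg.norm(A[:,:3],axis=1)[:,None]
    x,r,_,_=np.linalg.lstsq(A[:,:3],-A[:,3],rcond=None); return x,r
def onz(f,u,v,z):
    d=np.load('pics/'+f+'.npz'); V=d['view']; K=d['K']; R=V[:3,:3]; c=-R.T@V[:3,3]
    w=R.T@np.linalg.inv(K)@[u,v,1]; return c+w*(z-c[2])/w[2]
E
python3 - <<'E'
from h import *
for n in('scene','top'): shot(n,n+'0')
for n in('scene','top'):
    V=np.load(f'pics/{n}0.npz'); print(V['K'].round(1).tolist(),V['view'].round(3).tolist())
s=status.sense(); print({k:np.round(s[k],3) for k in s}, bot.grip_depth)
E
```

```text
[[599.0, 0.0, 314.9], [0.0, 599.0, 238.9], [0.0, 0.0, 1.0]] [[0.912, -0.41, 0.007, -0.46], [-0.203, -0.464, -0.862, 0.226], [0.357, 0.785, -0.507, 0.763], [0.0, 0.0, 0.0, 1.0]]
[[500.6, 0.0, 309.6], [0.0, 500.6, 240.4], [0.0, 0.0, 1.0]] [[0.003, -1.0, 0.02, -0.022], [-0.993, -0.005, -0.115, 0.527], [0.115, -0.019, -0.993, 0.908], [0.0, 0.0, 0.0, 1.0]]
{'time': np.float64(0.1), 'q': array([-53.904,  28.749, -24.455,  88.887,  12.652,  65.222, -12.05 ]), 'dq': array([-0.07 , -0.125, -0.068, -0.209, -0.015, -0.045,  0.039]), 'joint_torque': array([-1.1000e-02, -5.7082e+01, -5.8390e+00, -2.8175e+01,  1.0000e-02,
        6.0000e-03,  0.0000e+00]), 'tcp_pos': array([0.233, 0.606, 0.23 ]), 'tcp_rot': array([-1.79895e+02, -3.00000e-03,  1.58987e+02]), 'force': array([0.048, 0.426, 0.24 ]), 'ft_torque': array([ 0.011, -0.042, -0.015]), 'gripper_force': np.float64(0.0), 'width': np.float64(0.085)} 0.0187
```

View pics/scene0.png

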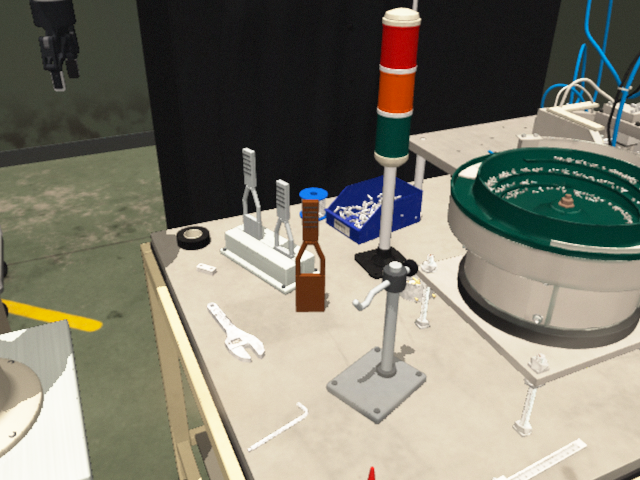

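View pics/top0.png

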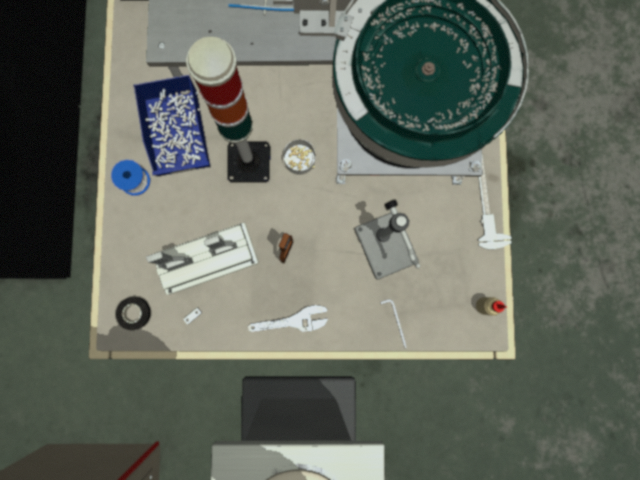

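The scene view shows the long gauge in the left slot (tab at about (249,167)) and the short one at about (283,202). The brown look-alike stands at (311,260), and the hook is at about (375,290) with its tip near (358,305). I'll enlarge both views to read them more precisely.

```bash
python3 - <<'E'
import cv2,numpy as np
a=cv2.imread('pics/scene0.png'); b=cv2.imread('pics/top0.png')
x=cv2.resize(a[140:290,215:335],None,fx=4,fy=4,interpolation=cv2.INTER_CUBIC)
y=cv2.resize(a[250:400,340:415],None,fx=4,fy=4,interpolation=cv2.INTER_CUBIC)
cv2.imwrite('pics/sc.png',np.hstack([x,y]))
x=cv2.resize(b[215:300,140:300],None,fx=4,fy=4,interpolation=cv2.INTER_CUBIC)
y=cv2.resize(b[190:290,345:425],None,fx=4,fy=4,interpolation=cv2.INTER_CUBIC)
c=np.zeros((400,960,3),np.uint8);c[:340,:640]=x;c[:,640:]=y
cv2.imwrite('pics/tc.png',c[:, :][:, 0:960] if 0 else cv2.resize(c,(800,333)))
E
```

```text
(no output)
```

View pics/sc.png

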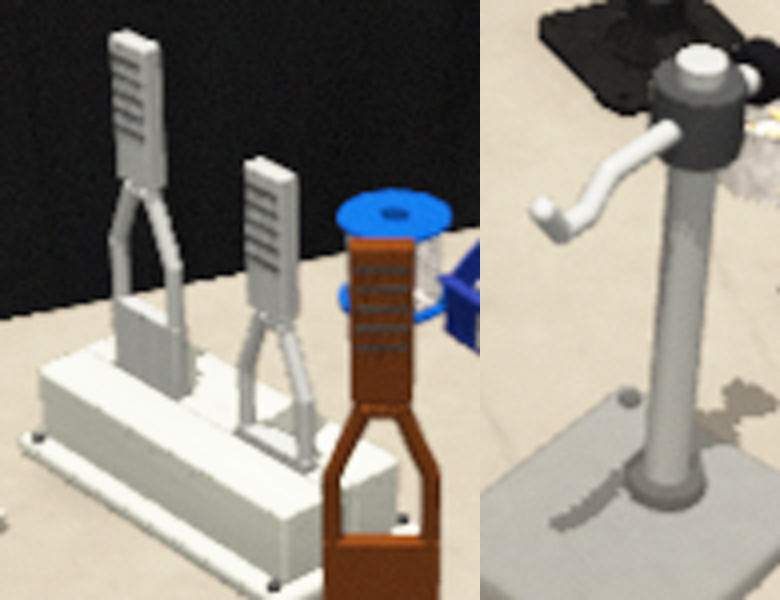

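View pics/tc.png

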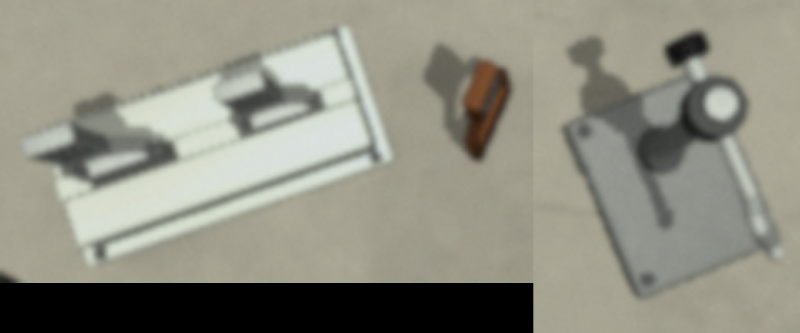

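Enlarged, the long tab's top centre is at (135,38) in the scene crop and (49,141) in the top crop. The hook tip is at (545,212) and (776,252), and the column top at (702,62) and (720,103). The base and rack corners are also clear. Now I'll triangulate.

```bash
python3 - <<'E'
from h import *
S=lambda x,y:('scene0',215+x/4,140+y/4)
H=lambda x,y:('scene0',340+(x-480)/4,250+y/4)
T=lambda x,y:('top0',140+x/3.3333,215+y/3.3333)
U=lambda x,y:('top0',345+(x-533.3)/3.3333,190+y/3.3333)
for n,o in dict(longtop=[S(135,38),T(49,141)],shorttop=[S(271,165),T(243,86)],brown=[S(381,242),T(486,75)],
  coltop=[H(702,62),U(720,103)],tip=[H(545,212),U(776,252)]).items(): print(n,*tri(o))
print('tipknown col z .188', onz(*U(720,103),.188),onz(*H(702,62),.188))
for n,o in dict(rBL=T(90,263),rBR=T(393,158),rTR=T(345,25)).items(): print(n,onz(*o,.005))
for n,o in dict(left=S(22,440),front=S(270,598)).items(): print('s',n,onz(*o,.005))
for n,o in dict(FL=U(640,297),BL=U(563,122)).items(): print(n,onz(*o,.014))
for n,o in dict(tip=U(776,252)).items(): print(n,onz(*o,.17))
E
```

```text
longtop [0.47972085 0.21641358 0.20637652] [6.03891023e-08]
shorttop [0.50811345 0.13485017 0.177812  ] [4.63433734e-07]
brown [0.50902866 0.02092851 0.19623292] [2.21756811e-05]
coltop [ 0.54032108 -0.16093838  0.18454135] [8.00324186e-07]
tip [ 0.47121367 -0.19008868  0.16781567] [2.76334289e-07]
tipknown col z .188 [ 0.5403597  -0.16051662  0.188     ] [ 0.53664628 -0.16537488  0.188     ]
rBL [0.42670244 0.24873869 0.005     ]
rBR [0.48708944 0.07804073 0.005     ]
rTR [0.56401222 0.10688024 0.005     ]
s left [0.42514035 0.24867013 0.005     ]
s front [0.48374446 0.08534276 0.005     ]
FL [ 0.45571551 -0.14849042  0.014     ]
BL [ 0.55594924 -0.10536045  0.014     ]
tip [ 0.47141333 -0.18973028  0.17      ]
```

```bash
cat >> h.py <<'E'
from scipy.spatial.transform import Rotation as Ro
def to(p,yaw):
    s=status.sense(); R=Ro.from_euler('xyz',s['tcp_rot'],degrees=True); G=Ro.from_euler('xyz',[180,0,yaw],degrees=True)
    return (R.inv().apply(np.array(p)-s['tcp_pos'])*1000).round(1),(R.inv()*G).as_rotvec(degrees=True).round(2)
E
python3 -c "
from h import *
print(to([.482,.217,.31],19.3))"
```

```text
(array([-372.1, -274.1,  -79.2]), array([-5.0000e-02,  1.3000e-01,  1.3969e+02]))
```

Emit:
drive_tool(targets=[-372, -274, -79, 0, 0, 140, -1, -372, -274, -79, 0, 0, 140, -1, -372, -274, -79, 0, 0, 140, -1, -372, -274, -79, 0, 0, 140, -1, -372, -274, -79, 0, 0, 140, -1, -372, -274, -79, 0, 0, 140, -1, -372, -274, -79, 0, 0, 140, -1, -372, -274, -79, 0, 0, 140, -1, -372, -274, -79, 0, 0, 140, -1, -372, -274, -79, 0, 0, 140, -1, -372, -274, -79, 0, 0, 140, -1, -372, -274, -79, 0, 0, 140, -1])

```text
time: 1.1
tcp_pos: [0.4863, 0.2098, 0.3113]
tcp_rot: [179.8, 0.1, 72.1]
force: [1.4, -0.5, 0.5]
width: 0.0857
gripper_force: 0.0
```

```bash
python3 -c "
from h import *
print(to([.482,.217,.31],19.3)); s=status.sense(); print(s['q'].round(0),s['time'],s['tcp_pos'],s['tcp_rot'])"
```

```text
(array([ 5.5, -6.3,  1.3]), array([ 2.400e-01, -1.000e-02,  5.283e+01]))
[-26.  10.  -0. 101.   0.  68. -44.] 1.1 [0.48625201 0.20982718 0.31134716] [1.79784783e+02 9.61072270e-02 7.21312442e+01]
```

Emit:
drive_tool(targets=[5, -6, 1, 0, 0, 53, -1, 5, -6, 1, 0, 0, 53, -1, 5, -6, 1, 0, 0, 53, -1, 5, -6, 1, 0, 0, 53, -1, 5, -6, 1, 0, 0, 53, -1, 5, -6, 1, 0, 0, 53, -1, 5, -6, 1, 0, 0, 53, -1, 5, -6, 1, 0, 0, 53, -1, 5, -6, 1, 0, 0, 53, -1, 5, -6, 1, 0, 0, 53, -1, 5, -6, 1, 0, 0, 53, -1])

```text
time: 2.02
tcp_pos: [0.4776, 0.2241, 0.3091]
tcp_rot: [180.0, 0.0, 20.2]
force: [-0.3, 0.1, -0.3]
width: 0.0855
gripper_force: 0.0
```

```bash
python3 - <<'E'
from h import *
s=status.sense(); c=shot('wrist','w1'); print(s['tcp_pos'],s['tcp_rot'],c['T_tool_cam'].round(3).tolist(),c['K'].round(1).tolist())
T=np.eye(4);T[:3,:3]=Ro.from_euler('xyz',s['tcp_rot'],degrees=True).as_matrix();T[:3,3]=s['tcp_pos']
np.savez('pics/w1.npz',K=c['K'],view=np.linalg.inv(T@c['T_tool_cam']))
V=np.linalg.inv(T@c['T_tool_cam'])
for p in([.482,.217,.212],[.485,-.184,.16]):
    q=c['K']@(V[:3,:3]@p+V[:3,3]);print(q[:2]/q[2])
E
```

```text
[0.47761739 0.22411632 0.30907011] [1.79998613e+02 2.60954065e-02 2.01543325e+01] [[-0.002, -0.96, -0.281, 0.071], [1.0, -0.002, -0.001, 0.0], [0.0, -0.281, 0.96, -0.144], [0.0, 0.0, 0.0, 1.0]] [[373.7, 0.0, 318.2], [0.0, 373.7, 239.7], [0.0, 0.0, 1.0]]
[330.41372579 238.21716061]
[744.7424821  365.35419881]
```

View pics/w1.png

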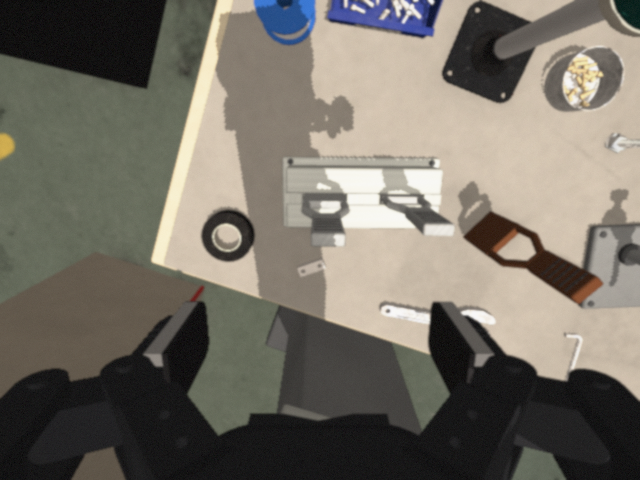

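The wrist view shows the long tab's top face centred at about (329,240), against a predicted (330,238). The rack edges lie level in the picture, so a yaw of about 20.2 is right.

```bash
python3 -c "
from h import *
p=onz('w1',329,240,.212);print(p)
print(to([p[0],p[1],.165],20.1))"
```

```text
[0.48050897 0.21745323 0.212     ]
(array([  0.4,   7.3, 144.1]), array([-0.  ,  0.02,  0.03]))
```

Emit:
drive_tool(targets=[0, 7, 20, 0, 0, 0, -1, 0, 7, 40, 0, 0, 0, -1, 0, 7, 60, 0, 0, 0, -1, 0, 7, 80, 0, 0, 0, -1, 0, 7, 100, 0, 0, 0, -1, 0, 7, 120, 0, 0, 0, -1, 0, 7, 135, 0, 0, 0, -1, 0, 7, 144, 0, 0, 0, -1, 0, 7, 144, 0, 0, 0, -1, 0, 7, 144, 0, 0, 0, -1])

```text
time: 2.9
tcp_pos: [0.4802, 0.2175, 0.1653]
tcp_rot: [180.0, 0.0, 20.1]
force: [0.2, -0.7, -0.5]
width: 0.0854
gripper_force: 0.0
```

Emit:
drive_tool(targets=[0, 0, 0, 0, 0, 0, 0, 0, 0, 0, 0, 0, 0, 0.2, 0, 0, 0, 0, 0, 0, 0.4, 0, 0, 0, 0, 0, 0, 0.6, 0, 0, 0, 0, 0, 0, 0.8, 0, 0, 0, 0, 0, 0, 1, 0, 0, 0, 0, 0, 0, 1, 0, 0, 0, 0, 0, 0, 1, 0, 0, 0, 0, 0, 0, 1, 0, 0, 0, 0, 0, 0, 1, 0, 0, 0, 0, 0, 0, 1], force=60)

```text
time: 3.82
tcp_pos: [0.4806, 0.2179, 0.1659]
tcp_rot: [-180.0, -0.1, 20.0]
force: [-0.2, 0.1, 5.8]
width: 0.0233
gripper_force: 59.2
```

```bash
python3 -c "
from h import *
s=status.sense();print({k:np.round(s[k],4) for k in s})"
```

```text
{'time': np.float64(3.8167), 'q': array([-30.6424,  18.8859,   4.0032, 110.7926,  -1.6946,  50.3135,
       -95.7294]), 'dq': array([ 0.0328,  0.0135, -0.0534, -0.0409,  0.0112, -0.0478,  0.0442]), 'joint_torque': array([ 2.40700e-01, -4.23245e+01,  1.22210e+00, -2.28380e+01,
        1.13800e-01, -2.86800e-01, -4.00000e-04]), 'tcp_pos': array([0.4806, 0.2179, 0.1659]), 'tcp_rot': array([-1.799834e+02, -6.160000e-02,  2.004370e+01]), 'force': array([-0.2195,  0.1012,  5.7882]), 'ft_torque': array([-0.0086,  0.2413, -0.0317]), 'gripper_force': np.float64(59.2282), 'width': np.float64(0.0233)}
```

Emit:
drive_tool(targets=[0, 0, -3, 0, 0, 0, 1, 0, 0, -8, 0, 0, 0, 1, 0, 0, -15, 0, 0, 0, 1, 0, 0, -25, 0, 0, 0, 1, 0, 0, -35, 0, 0, 0, 1, 0, 0, -45, 0, 0, 0, 1, 0, 0, -60, 0, 0, 0, 1, 0, 0, -75, 0, 0, 0, 1, 0, 0, -95, 0, 0, 0, 1, 0, 0, -110, 0, 0, 0, 1, 0, 0, -110, 0, 0, 0, 1, 0, 0, -110, 0, 0, 0, 1])

```text
time: 4.82
tcp_pos: [0.4807, 0.2178, 0.2765]
tcp_rot: [-180.0, -0.1, 20.0]
force: [0.3, -0.3, -3.7]
width: 0.0235
gripper_force: 59.0
```

```bash
python3 -c "
from h import *
s=status.sense();print(s['ft_torque'],s['tcp_pos'])
c=shot('scene','scene1')
a=c['image'][:,:,::-1];cv2.imwrite('pics/s1.png',cv2.resize(a[20:320,180:440],None,fx=2,fy=2,interpolation=cv2.INTER_CUBIC))
print(to([.40,.10,.275],23),to([.40,-.06,.275],23),to([.43,-.207,.275],23))"
```

```text
[-0.03458541  0.00994783  0.01078554] [0.4807227  0.21781064 0.27653044]
(array([-115.3,   82.9,    0.2]), array([-0.01, -0.01, -2.96])) (array([-1.702e+02,  2.332e+02,  2.000e-01]), array([-0.01, -0.01, -2.96])) (array([-1.924e+02,  3.816e+02,  2.000e-01]), array([-0.01, -0.01, -2.96]))
```

View pics/s1.png

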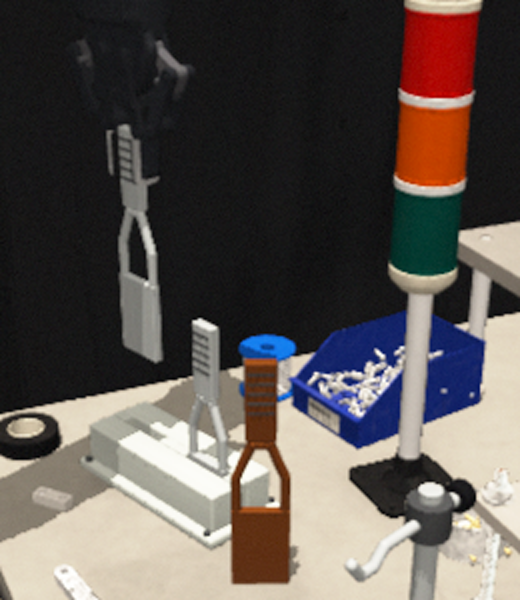

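The gauge hangs straight in the gripper at about (135,240) in the crop, and the short gauge is still in its slot. I'll carry it in front of the brown look-alike.

Emit:
drive_tool(targets=[-25, 15, 0, 0, 0, 0, 1, -52, 35, 0, 0, 0, 0, 1, -80, 58, 0, 0, 0, 0, 1, -110, 83, 0, 0, 0, 0, 1, -125, 113, 0, 0, 0, -1, 1, -140, 143, 0, 0, 0, -1, 1, -150, 173, 0, 0, 0, -1, 1, -160, 203, 0, 0, 0, -2, 1, -170, 233, 0, 0, 0, -2, 1, -175, 263, 0, 0, 0, -3, 1, -180, 288, 0, 0, 0, -3, 1, -185, 310, 0, 0, 0, -3, 1])

```text
time: 5.87
tcp_pos: [0.4117, -0.1389, 0.2743]
tcp_rot: [-180.0, 0.1, 23.0]
force: [1.6, -0.1, -3.0]
width: 0.0232
gripper_force: 59.1
```

```bash
python3 -c "
from h import *
print(to([.425,-.209,.232],23))"
```

```text
(array([-15. ,  69.7,  42.3]), array([-0.03,  0.09, -0.04]))
```

Emit:
drive_tool(targets=[-8, 15, 10, 0, 0, 0, 1, -12, 30, 20, 0, 0, 0, 1, -15, 45, 30, 0, 0, 0, 1, -15, 58, 40, 0, 0, 0, 1, -15, 68, 42, 0, 0, 0, 1, -15, 68, 42, 0, 0, 0, 1, -15, 68, 42, 0, 0, 0, 1, -15, 68, 42, 0, 0, 0, 1])

```text
time: 6.53
tcp_pos: [0.4249, -0.2047, 0.2328]
tcp_rot: [-179.9, 0.1, 23.1]
force: [0.7, -0.1, -3.6]
width: 0.0228
gripper_force: 59.3
```

```bash
python3 - <<'E'
from h import *
s=status.sense(); c=shot('wrist','w2'); print(s['tcp_pos'],s['tcp_rot'])
T=np.eye(4);T[:3,:3]=Ro.from_euler('xyz',s['tcp_rot'],degrees=True).as_matrix();T[:3,3]=s['tcp_pos']
np.savez('pics/w2.npz',K=c['K'],view=np.linalg.inv(T@c['T_tool_cam']))
x=c['image'][60:360,160:480,::-1];x=cv2.resize(x,None,fx=2,fy=2,interpolation=cv2.INTER_CUBIC)
b=shot('scene','scene2')['image'][160:400,300:400,::-1]
b=cv2.resize(b,None,fx=2.5,fy=2.5,interpolation=cv2.INTER_CUBIC)
x=cv2.resize(x,(550,516)); o=np.zeros((600,800,3),np.uint8);o[:516,:550]=x;o[:,550:]=b
cv2.imwrite('pics/w2c.png',o)
E
```

```text
[ 0.42487585 -0.20469294  0.23279702] [-1.79928713e+02  5.98435393e-02  2.30633195e+01]
```

View pics/w2c.png

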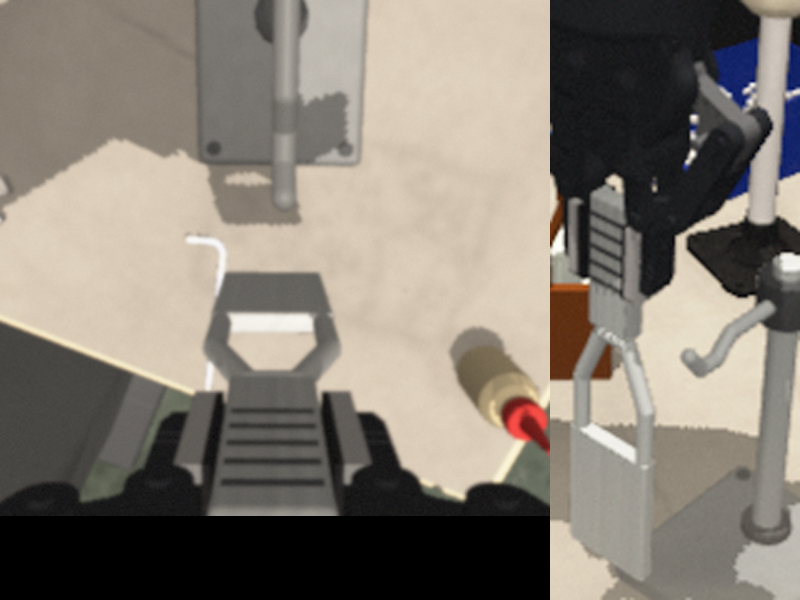

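The wrist view shows the bar running straight up the picture at u≈284 with its end at (284,205), and the gauge is centred at 272. So the yaw is right and the gauge must go about 4 mm along tool +y. Now I'll work out the exact numbers.

```bash
python3 -c "
from h import *
f=lambda x,y:(160+x/1.71875,60+y/1.72)
c=lambda x,y:(300+(x-550)/2.5,160+y/2.5)
for z in(.165,.171,.177): print(onz('w2',*f(284,203),z))
np.savez('pics/scene2.npz',**np.load('pics/scene0.npz'))
print('tri',tri([('w2',*f(284,205)),('scene2',*c(690,358))]))
print('tri0',tri([('top0',345+(776-533.3)/3.3333,190+252/3.3333),('scene2',*c(690,358))]))
t=tri([('w2',*f(284,205)),('scene2',*c(690,358))])[0]
u=np.array([np.cos(np.radians(23)),np.sin(np.radians(23)),0])
p=t+.015*u;print('seat',p);p[2]=.232;print(to(p,23))
# eye top, blade top edge in world (scene view): 
print('eyetop',tri([('w2',*f(272,375)),('scene2',*c(613,338))]))
"
```

```text
[ 0.46809034 -0.19057503  0.165     ]
[ 0.46872758 -0.19019246  0.171     ]
[ 0.46936482 -0.18980989  0.177     ]
tri (array([ 0.46877852, -0.19108921,  0.16902282]), array([1.97207502e-06]))
tri0 (array([ 0.47108169, -0.19007519,  0.16758501]), array([5.6402975e-07]))
seat [ 0.4825861  -0.18522824  0.16902282]
(array([60.3,  4.6,  1.3]), array([-0.03, -0.01,  0.1 ]))
eyetop (array([ 0.42428515, -0.2044064 ,  0.20175327]), array([6.88227754e-07]))
```

Emit:
drive_tool(targets=[0, 4, 2, 0, 0, 0, 1, 0, 4.5, 3, 0, 0, 0, 1, 8, 4.5, 3, 0, 0, 0, 1, 16, 4.5, 3, 0, 0, 0, 1, 24, 4.5, 3, 0, 0, 0, 1, 32, 4.5, 3, 0, 0, 0, 1, 40, 4.5, 3, 0, 0, 0, 1, 48, 4.5, 3, 0, 0, 0, 1, 55, 4.5, 3, 0, 0, 0, 1, 60, 4.5, 3, 0, 0, 0, 1, 60, 4.5, 3, 0, 0, 0, 1, 60, 4.5, 3, 0, 0, 0, 1])

```text
time: 7.63
tcp_pos: [0.4824, -0.1862, 0.2301]
tcp_rot: [-180.0, 0.0, 23.1]
force: [-0.4, 1.0, -3.2]
width: 0.0232
gripper_force: 59.3
```

```bash
python3 - <<'E'
from h import *
s=status.sense(); print(s['tcp_pos'],s['force'],s['ft_torque'])
c=shot('wrist','w3')
x=cv2.resize(c['image'][60:360,160:480,::-1],(400,375),interpolation=cv2.INTER_CUBIC)
b=shot('scene','scene3')['image'][160:400,300:460,::-1]
b=cv2.resize(b,None,fx=2.5,fy=2.5,interpolation=cv2.INTER_CUBIC)
o=np.zeros((600,800,3),np.uint8);o[:375,:400]=x;o[:,400:]=b
cv2.imwrite('pics/w3c.png',o)
E
```

```text
[ 0.48244146 -0.18616822  0.23013431] [-0.39307707  0.98632261 -3.21082743] [-0.05290604  0.04967457  0.03330192]
```

View pics/w3c.png

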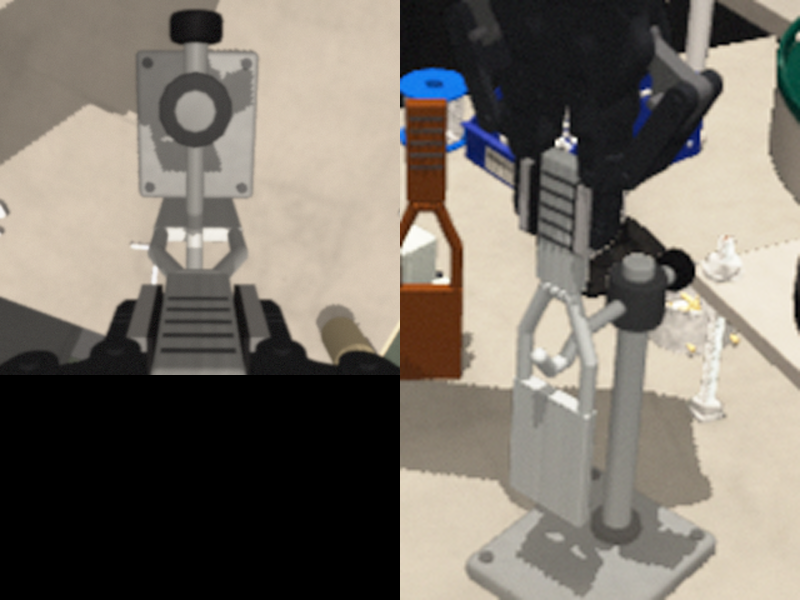

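The hook passes through the eye: its tip shows in front at (545,355), and the bar is centred in the wrist view. I'll lower the gauge onto the dip.

Emit:
drive_tool(targets=[0, 0, 6, 0, 0, 0, 1, 0, 0, 12, 0, 0, 0, 1, 0, 0, 18, 0, 0, 0, 1, 0, 0, 23, 0, 0, 0, 1, 0, 0, 27, 0, 0, 0, 1, 0, 0, 29, 0, 0, 0, 1, 0, 0, 29, 0, 0, 0, 1])

```text
time: 8.32
tcp_pos: [0.482, -0.1861, 0.2006]
tcp_rot: [-180.0, 0.1, 23.0]
force: [-0.3, 0.1, -2.6]
width: 0.0232
gripper_force: 59.3
```

Emit:
drive_tool(targets=[0, 0, 1, 0, 0, 0, 1, 0, 0, 2, 0, 0, 0, 1, 0, 0, 2, 0, 0, 0, 1])

```text
time: 8.57
tcp_pos: [0.4825, -0.1862, 0.1993]
tcp_rot: [180.0, -0.0, 23.0]
force: [-0.4, 0.4, -2.7]
width: 0.023
gripper_force: 59.3
```

Emit:
drive_tool(targets=[0, 0, 1, 0, 0, 0, 1, 0, 0, 2, 0, 0, 0, 1, 0, 0, 2, 0, 0, 0, 1])

```text
time: 8.82
tcp_pos: [0.4824, -0.1861, 0.1972]
tcp_rot: [-180.0, 0.0, 23.0]
force: [0.4, 0.1, -2.8]
width: 0.0231
gripper_force: 59.3
```

Emit:
drive_tool(targets=[0, 0, 1, 0, 0, 0, 1, 0, 0, 1, 0, 0, 0, 1])

```text
time: 8.98
tcp_pos: [0.4824, -0.1861, 0.1962]
tcp_rot: [-180.0, 0.0, 23.0]
force: [0.5, 0.1, -2.8]
width: 0.0231
gripper_force: 59.3
```

Emit:
drive_tool(targets=[0, 0, 1, 0, 0, 0, 1, 0, 0, 1, 0, 0, 0, 1])

```text
time: 9.15
tcp_pos: [0.4826, -0.1862, 0.1953]
tcp_rot: [180.0, -0.0, 23.0]
force: [0.5, 0.4, -2.0]
width: 0.0229
gripper_force: 59.3
```

Emit:
drive_tool(targets=[0, 0, 1, 0, 0, 0, 1, 0, 0, 1, 0, 0, 0, 1])

```text
time: 9.32
tcp_pos: [0.483, -0.1861, 0.1945]
tcp_rot: [180.0, -0.1, 23.1]
force: [1.3, 0.4, -2.2]
width: 0.0227
gripper_force: 59.4
```

Emit:
drive_tool(targets=[0, 0, 1, 0, 0, 0, 1, 0, 0, 1, 0, 0, 0, 1, 0, 0, 1, 0, 0, 0, 1])

```text
time: 9.57
tcp_pos: [0.4833, -0.186, 0.1937]
tcp_rot: [180.0, -0.1, 23.1]
force: [2.2, 1.9, 1.4]
width: 0.0233
gripper_force: 60.0
```

```bash
python3 -c "
from h import *
s=status.sense(); print(s['tcp_pos'],s['tcp_rot'],s['force'],s['ft_torque'])
b=shot('scene','scene4')['image'][210:330,330:440,::-1]
cv2.imwrite('pics/s4.png',cv2.resize(b,None,fx=5,fy=5,interpolation=cv2.INTER_CUBIC))"
```

```text
[ 0.48325602 -0.18596251  0.19374124] [ 1.79966781e+02 -8.50288658e-02  2.30645501e+01] [2.18657529 1.87128135 1.35405307] [ 0.34031437 -0.55463153  0.03683217]
```

View pics/s4.png

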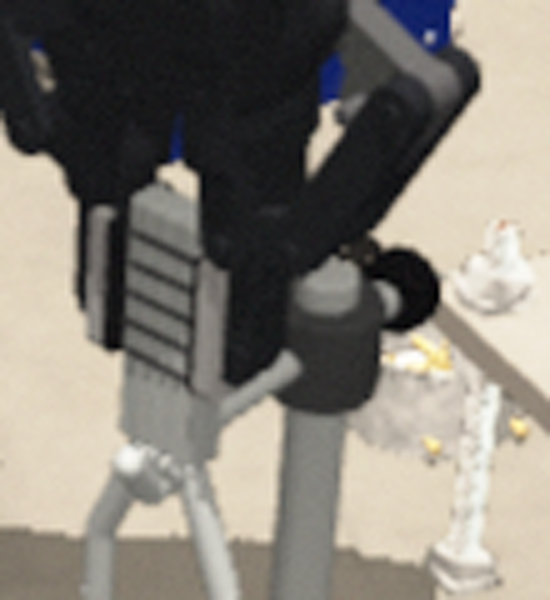

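The picture shows the eye's top resting on the bar just behind the hook's end (about (150,470)). The sideways push of about 3 N towards the column suggests it touches the ramp at the tip, so I'll raise 2 mm, shift 2 mm towards the column and lower again.

Emit:
drive_tool(targets=[0, 0, -2, 0, 0, 0, 1, 1, 0, -2, 0, 0, 0, 1, 2, 0, -2, 0, 0, 0, 1, 2, 0, -1, 0, 0, 0, 1, 2, 0, 0, 0, 0, 0, 1, 2, 0, 0, 0, 0, 0, 1])

```text
time: 10.12
tcp_pos: [0.4838, -0.1855, 0.1934]
tcp_rot: [-180.0, 0.0, 23.0]
force: [-1.2, 1.5, 3.0]
width: 0.023
gripper_force: 60.2
```

Emit:
drive_tool(targets=[0, 0, 1, 0, 0, 0, 1, 0, 0, 1, 0, 0, 0, 1, 0, 0, 1, 0, 0, 0, 1])

```text
time: 10.37
tcp_pos: [0.484, -0.1855, 0.193]
tcp_rot: [-180.0, 0.0, 23.0]
force: [-3.2, 0.2, 7.9]
width: 0.0231
gripper_force: 60.9
```

The load on the hook is now vertical. I'll press on a little and hold it for about 0.6 s.

Emit:
drive_tool(targets=[-0.3, 0, 0.3, 0, 0, 0, 1, -0.3, 0, 0.3, 0, 0, 0, 1, -0.3, 0, 0.3, 0, 0, 0, 1])

```text
time: 10.62
tcp_pos: [0.484, -0.1855, 0.193]
tcp_rot: [-180.0, -0.0, 23.0]
force: [-3.8, 3.1, 9.6]
width: 0.0232
gripper_force: 60.9
```

Emit:
drive_tool(targets=[0, 0, 0, 0, 0, 0, 1, 0, 0, 0, 0, 0, 0, 1, 0, 0, 0, 0, 0, 0, 1, 0, 0, 0, 0, 0, 0, 1, 0, 0, 0, 0, 0, 0, 1])

```text
time: 11.03
tcp_pos: [0.484, -0.1856, 0.193]
tcp_rot: [-180.0, -0.0, 23.0]
force: [-3.3, 1.3, 9.8]
width: 0.0232
gripper_force: 60.9
```

Tug done: 9.6–9.8 N held for about 0.6 s. I'll take the load off before opening.

Emit:
drive_tool(targets=[0, 0, -0.7, 0, 0, 0, 1, 0, 0, -1.4, 0, 0, 0, 1, 0, 0, -1.4, 0, 0, 0, 1, 0, 0, -1.4, 0, 0, 0, 1])

```text
time: 11.37
tcp_pos: [0.4839, -0.1855, 0.1934]
tcp_rot: [-180.0, 0.0, 23.0]
force: [-1.9, -0.3, 2.6]
width: 0.023
gripper_force: 59.8
```

Emit:
drive_tool(targets=[0, 0, -0.5, 0, 0, 0, 1, 0, 0, -0.8, 0, 0, 0, 1, 0, 0, -0.8, 0, 0, 0, 1, 0, 0, -0.8, 0, 0, 0, 1], force=20)

```text
time: 11.7
tcp_pos: [0.4838, -0.1855, 0.1938]
tcp_rot: [-180.0, 0.0, 23.0]
force: [-0.5, 0.6, -2.3]
width: 0.023
gripper_force: 59.4
```

Emit:
drive_tool(targets=[0, 0, 0, 0, 0, 0, 0.5, 0, 0, 0, 0, 0, 0, 0.45, 0, 0, 0, 0, 0, 0, 0.4, 0, 0, 0, 0, 0, 0, 0.35, 0, 0, 0, 0, 0, 0, 0.3, 0, 0, 0, 0, 0, 0, 0.2, 0, 0, 0, 0, 0, 0, 0.1, 0, 0, 0, 0, 0, 0, 0, 0, 0, 0, 0, 0, 0, -0.2, 0, 0, 0, 0, 0, 0, -0.3, 0, 0, 0, 0, 0, 0, -0.3, 0, 0, 0, 0, 0, 0, -0.3])

```text
time: 12.7
tcp_pos: [0.484, -0.1855, 0.1942]
tcp_rot: [-180.0, 0.0, 23.0]
force: [0.2, 0.5, 0.0]
width: 0.0557
gripper_force: 0.0
```

```bash
python3 -c "
from h import *
s=status.sense(); print(s['force'],s['ft_torque'],s['width'])
b=shot('scene','scene5')['image'][200:380,310:460,::-1]
cv2.imwrite('pics/s5.png',cv2.resize(b,None,fx=3,fy=3,interpolation=cv2.INTER_CUBIC))"
```

```text
[0.17000383 0.49934267 0.00598642] [ 0.04240756 -0.04973499  0.05307997] 0.05571525598401219
```

View pics/s5.png

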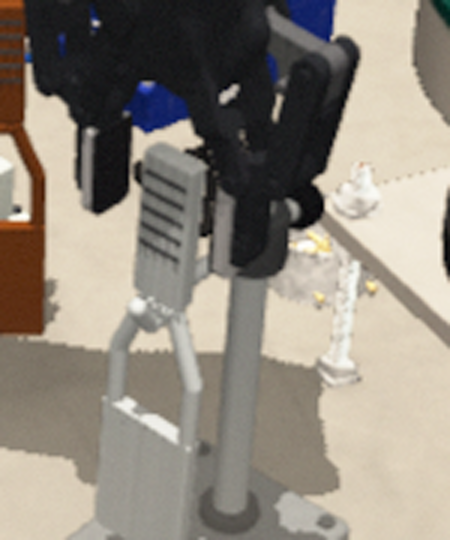

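The gauge hangs on the hook with the fingers clear of it. I'll retreat straight up.

Emit:
drive_tool(targets=[0, 0, -8, 0, 0, 0, -0.3, 0, 0, -20, 0, 0, 0, -0.3, 0, 0, -35, 0, 0, 0, -0.3, 0, 0, -55, 0, 0, 0, -0.3, 0, 0, -75, 0, 0, 0, -0.3, 0, 0, -95, 0, 0, 0, -0.3, 0, 0, -115, 0, 0, 0, -0.3, 0, 0, -130, 0, 0, 0, -0.3, 0, 0, -130, 0, 0, 0, -0.3, 0, 0, -130, 0, 0, 0, -0.3, 0, 0, -130, 0, 0, 0, -0.3, 0, 0, -130, 0, 0, 0, -0.3])

```text
time: 13.75
tcp_pos: [0.4833, -0.1852, 0.3231]
tcp_rot: [-179.9, 0.1, 23.0]
force: [-0.6, 0.2, -0.2]
width: 0.0554
gripper_force: 0.0
```

```bash
python3 -c "
from h import *
s=status.sense(); print(s['time'],s['force'],s['tcp_pos'])
a=cv2.imread('pics/s5.png'); b=shot('scene','scene6')['image'][200:380,310:460,::-1]
a=cv2.resize(a,(150,180),interpolation=cv2.INTER_AREA)
for n,r in dict(blade=(slice(130,178),slice(30,70)),eye=(slice(95,130),slice(30,70)),tab=(slice(50,95),slice(45,68))).items():
    best=min((np.abs(np.roll(b,(i,j),(0,1))[r].astype(int)-a[r]).mean(),i,j) for i in range(-4,5) for j in range(-4,5)); print(n,best)
r0=cv2.imread('pics/scene0.png')[170:300,265:330].astype(int); r6=cv2.imread('pics/scene6.png')[170:300,265:330]; print('rack/short diff',np.abs(r0-r6).mean())"
```

```text
13.75 [-0.56784205  0.23425188 -0.22546812] [ 0.48330914 -0.18521032  0.32312925]
blade (np.float64(5.056770833333333), 0, 0)
eye (np.float64(13.944761904761904), 0, 0)
tab (np.float64(18.408373590982286), 0, 0)
rack/short diff 1.886785009861933
```

The image check shows the gauge still hanging where it was, and the rack area with the short gauge unchanged. I'm handing the job in.

```bash
python3 -c "
from bench import ticket; print(ticket.job_done())"
```

```text
the job is handed in; nothing more can be done
None
```

The long gauge hangs by its eye in the dip of the hook, after a tug of about 10 N for 0.6 s and release at about 13 s; the short gauge still stands in its slot, and the job is handed in (no verdict was shown).

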